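Hang the rinsed cup on the free drying peg

TASK

Free the steel rinse cup by swinging the yellow keeper arm off it, all the way round to its stop, and leave the arm there. Then put the cup upside down over the empty drying peg, lowering it until its rim rests fully on the black base before you let go. Leave the green cup and the other things on the bench where they are.

Things in the scene. Friction and masses are not known exactly. Their poses are not given: they have to be found in the camera images.
- cup: Loose steel cup, straight, 52 mm outer diameter, 80 mm long, wall 3 mm, bottom 4 mm, about 140 g. Origin: centre of the outside of its closed bottom; +z along its axis to the open mouth. It starts lying in the cradle, mouth to the robot's left and dipping 15 degrees, mid-axis 66 mm above the table. Best gripped across its diameter 30 mm from the bottom, gripper leaning over the bottom end.
- cup_rim (a point): Centre of the cup's open mouth, in the plane of its rim (80 mm from cup along its +z).
- cradle: Fixed blue base plate 170 x 70 x 10 mm with two sloping steel rods (8 mm thick, 32 mm apart) that carry the cup from below, and, 78 mm along +x, in front of the mouth, a post 18 mm thick and 102 mm high that carries the keeper. Origin on the table under the middle of the cup; +x level, the way the cup's mouth faces; +z up.
- keeper (a joint): Angle of the keeper, a yellow arm that swings level about a vertical hinge on the cradle's post. 0: it lies back over the length of the cup, 6 mm above it, blocking it; 1.6 rad: its stop, arm square to the cup, on the cradle's -y side. Grows counter-clockwise seen from above. Light friction holds it where it is left.
- keeper_hinge (a point): On the keeper's hinge axis (vertical), at the underside of the arm, 103 mm above the table.
- keeper_knob (a point): Centre of the top of the round red upright knob (16 mm thick, 34 mm high above the arm) at the keeper's free end, 80 mm from the hinge axis; the top is 147 mm above the table.
- free_stand: The empty drying stand: fixed black disc 96 mm in diameter, 12 mm thick, with a white upright peg in the middle, 36 mm in diameter up to 30 mm above the table, then tapering to 16 mm, tip 68 mm above the table. Origin: on the table under the peg's axis; z up.
- free_seat (a point): On the empty stand's peg axis at the top face of the black disc, 12 mm above the table: the centre of the cup's mouth must come here.
- used_stand: A second, identical fixed drying stand, already occupied by the green cup. Origin on the table under its peg's axis.
- other_cup: Green plastic cup of the same size as the steel one, loose, already upside down on the occupied stand; its top is 92 mm above the table. Origin: centre of the outside of its closed bottom (now on top), +z down. To be left alone.
- flux_bottle: Loose amber bottle, 44 mm in diameter, 110 mm high, standing. Origin: centre of its underside. To be left alone.
- tape: Loose yellow tape roll lying flat, 90 mm in diameter, 18 mm high. Origin: centre of its underside. To be left alone.
- screwdriver: Loose screwdriver lying on the bench. Origin on its underside; lies along its x. To be left alone.
- board: Loose green circuit board 80 x 55 mm, 14 mm high with its parts, lying flat. Origin: centre of its underside. To be left alone.
There are look-alikes about, which are no part of the job. What is meant by the cradle is not orange or purple, and is the larger of those in its own colour.

How it is judged:
By the outcome, as a careful person would: the job done as asked, in the order asked, and still so for the second after the job is handed in, with the robot touching nothing.
It also fails if it takes over 56 s, if anything falls off the work surface, if the arm or the gripper's body presses on something with over 40 N, if the wrist force passes 120 N, or if a joint passes its speed limit or range.

ROBOT

A 7-joint arm with a two-finger parallel gripper is mounted at the origin on the work surface. World frame = base frame: x ahead of the robot, y to its left, z up, the work surface at z = 0. Lengths are in m, angles in degrees, forces in N, time in s.
With the tool pointing down it reaches from about 0.425 to 0.875 m from the base axis. Payload 4.7 kg.
Tool frame: the origin (TCP) lies at the very end of the fingers, on their centre line; the grasp point (between the pads) lies 19 mm behind it; z points along the fingers, y is the direction in which the jaws open and shut (so a half turn about z gives the same grasp; the last joint's range is limited). The gripper opens to 87 mm and grips with 3 to 60 N. Pads are 19 mm wide; open, the fingers measure 117 mm over their backs; the gripper's body (75 mm by 190 mm) begins 51 mm behind the grasp point.
Start: joints at [64.979, 18.392, -4.016, 83.108, 1.295, 78.541, -3.26], TCP at [0.283, -0.585, 0.223] pointing down, gripper open.
Joint ranges: [-163.93, 163.93], [-17.29, 119.83], [-79.2, 71.16], [3.27, 140.29], [-89.18, 269.18], [5.43, 117.66], [-154.24, 154.24]. Speed limits (degrees/s): [147.25, 147.25, 180, 180, 180, 180, 180].

INTERFACE

Orientations are given as [roll, pitch, yaw] about the fixed x, y, z axes, in that order (R = Rz(yaw) Ry(pitch) Rx(roll)).
In Python, from cell import * gives the robot as it stands.
- The arm moves only by the tool drive_tool, never from a script. Its argument "moves" is text: rows parted by semicolons, each of 5 numbers parted by spaces: the shift along the tool's x, y, z in m, then the turn about the tool's z in degrees, then the gripper's target within -1 to 1 (fully open at 1, half-way at 0, shut at -1). In form: x y z yaw fingers; .... A call has exactly 8 rows; each row is the pose to reach, as a shift and turn from the pose commanded when the call began, along the tool's axes at that moment; what a row does not reach only later rows make up. A row lasts 1/10 s, in which the tool goes at most 50 mm and 8.59 degrees, less where a joint would pass 70% of its speed; a pose out of reach is approached as far as the arm can. A call with a gripper value outside its range is refused whole. The fingers move at their own pace and stop on an object; "grip_force" is the grip in N (left out, the last holds). Time passes only in rows, so rows that repeat a pose let the fingers close, or fill a call up. It gives the time, the measured TCP pose, the force and the opening at its end, in the units of the state.
- get_obs(): the state, without advancing time (a new reading comes with each control period).
- read_camera(name): name is "scene" or "top"; returns (picture, depth): 384x512x3 uint8, red, green, blue; 384x512 float32, m along the optical axis (not along the pixel's ray), 0 where there is no reading.
- calibration(name): a dict with "intrinsics" (3x3 intrinsics, pixels), "cam_to_world" (4x4, takes a point from camera to world coordinates). Camera axes: x right, y up, looking along -z (the intrinsics and any distortion apply to the point x, -y, -z); pixel columns grow to the right and rows downward; lengths in m; the calibration is good to about 2 mm. A picture is of the moment at which its call begins. calibration takes no time and is no camera call.
- sign_off(): hands the job in, once; it reports no verdict.
Trained networks look in the newest picture that a camera, given by its name, has taken for a name from the list of things; names that differ only in an ending like _2 or _b are one class to them, and where a whole thing is asked for, a point or a joint stands for the part that bears it (a point fixed in the world has none). Each returns a list of dicts, best first, with "conf" (0 to 1); they miss things now and then, are a little off and sometimes report something else, mostly with a low value. They report only what shows in the picture. A call takes as long as a camera call. They do not tell look-alikes from the thing itself.
- search_frame(camera, name): "uv" ([column, row] in pixels, amid what is visible of it).
- pinpoint(camera, name): "uv" ([column, row] in pixels: a listed point, or the origin of a listed thing).
The state is a dict: "time_s": time; "qpos": joint angles; "joint_velocities": joint speeds; "effort": joint torques, N m; "tool_pos": TCP position; "tool_rot": TCP orientation; "force": force on the tool from outside, world axes, zero at the start; "wrist_torque": the same for the moment, N m; "grip_width": finger opening in m.
Only numpy, scipy, OpenCV 4.12 (cv2) and the standard library are available. Lean on these libraries where they do the work, as an engineer would, in place of code of your own. Each camera call takes 0.05 s, during which the arm holds its last target. There are 200 camera calls.

## Working session

There is one attempt and no reset: what is moved stays moved. The work goes in short steps, Python scripts to look and compute and a tool call to move; the robot and the scene stay as the last step left them, time stands still between calls to the robot, and variables do not carry over. Pictures are saved under pics/ and viewed, about 8 in all and at most 12, crops included, and the job is handed in when it is done.

Besides the shell and the picture viewer there is one more tool, called after ">>>" as name(argument=value, ...), one argument or row to a line, values as JSON. drive_tool: Moves the arm, as the interface text tells. Its arguments: {"type":"object","properties":{"moves":{"type":"string"},"grip_force":{"type":"number"}},"required":["moves"]}

```bash
mkdir -p pics; ls; python3 - <<'E'
from cell import *
import cv2,numpy as np
for n in ["scene","top"]:
    im,d=read_camera(n); cv2.imwrite(f"pics/{n}0.png",im[:,:,::-1]); np.save(f"d_{n}.npy",d)
    c=calibration(n); print(n,np.round(c["intrinsics"],1).tolist(),np.round(c["cam_to_world"],3).tolist(), {k:0 for k in c})
print(get_obs())
E
```

```text
pics
scene [[347.8, 0.0, 249.5], [0.0, 347.8, 190.1], [0.0, 0.0, 1.0]] [[-0.644, -0.474, 0.6, 1.172], [0.765, -0.396, 0.509, 0.54], [-0.003, 0.787, 0.618, 0.766], [0.0, 0.0, 0.0, 1.0]] {'intrinsics': 0, 'cam_to_world': 0}
top [[442.4, 0.0, 258.1], [0.0, 442.4, 193.1], [0.0, 0.0, 1.0]] [[0.023, 0.982, -0.189, 0.254], [-1.0, 0.021, -0.012, 0.009], [-0.008, 0.189, 0.982, 1.59], [0.0, 0.0, 0.0, 1.0]] {'intrinsics': 0, 'cam_to_world': 0}
{'time_s': 0.1, 'qpos': array([64.97875468, 18.43619385, -4.01605286, 83.16951226,  1.29550184,
       78.53992282, -3.26129584]), 'joint_velocities': array([ 0.00261064, -0.11191245, -0.00813823, -0.05419513,  0.02782914,
       -0.06123348, -0.03906386]), 'effort': array([-1.04958883e-04, -4.92573524e+01, -4.05606637e-01, -3.13403535e+01,
       -6.41554850e-02,  3.94345319e-02,  3.83309555e-05]), 'tool_pos': array([ 0.28293594, -0.58463088,  0.22154127]), 'tool_rot': array([-1.79899635e+02,  5.80085742e-03,  2.58301795e+01]), 'force': array([-0.165287  ,  1.19879766, -0.20913974]), 'wrist_torque': array([-0.02278028, -0.01381857,  0.00512147]), 'grip_width': 0.08715489207915436}
```

View pics/scene0.png

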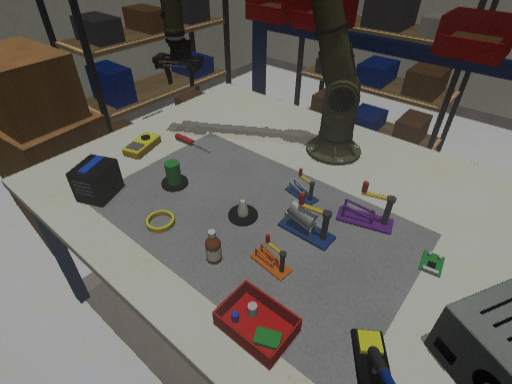

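View pics/top0.png

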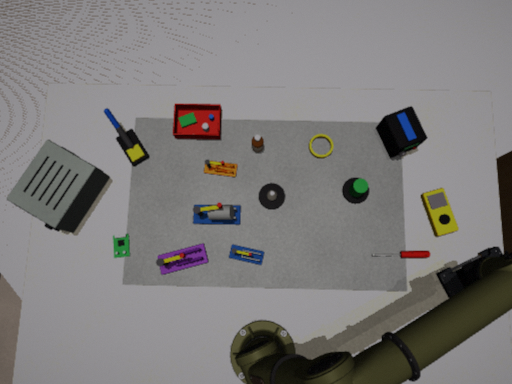

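Scene shows a robot and bench. In top view, the cradle candidates are large blue (217,214) with steel cup, small blue (247,254), orange (220,168) and purple (183,259). I choose the large blue one. Empty stand (271,196), green cup (357,187), bottle (257,143), tape (321,146).

```bash
cat > h.py <<'E'
from cell import *
import cv2,numpy as np
def ray(n,uv):
    c=calibration(n);K=c["intrinsics"];T=c["cam_to_world"]
    p=np.linalg.inv(K)@[uv[0],uv[1],1.]; return T[:3,3],T[:3,:3]@[p[0],-p[1],-p[2]]
def at_z(n,uv,z):
    o,r=ray(n,uv); return o+r*(z-o[2])/r[2]
def at_depth(n,uv,d):
    o,r=ray(n,uv); return o+r*d
def cloud(n,d):
    v,u=np.mgrid[:384,:512]; c=calibration(n);K=c["intrinsics"];T=c["cam_to_world"]
    P=np.stack([(u-K[0,2])/K[0,0]*d,-(v-K[1,2])/K[1,1]*d,-d],-1); return P@T[:3,:3].T+T[:3,3]
def proj(n,P):
    c=calibration(n);T=c["cam_to_world"];q=T[:3,:3].T@(np.asarray(P)-T[:3,3]);K=c["intrinsics"]
    return K[0,0]*q[0]/-q[2]+K[0,2], K[1,2]-K[1,1]*q[1]/-q[2]
E
python3 - <<'E'
from h import *
Z=dict(keeper_hinge=.103,keeper_knob=.147,free_seat=.012,cradle=0,cup=.066+.0103,cup_rim=.066-.0103,used_stand=0,free_stand=0,other_cup=.092,flux_bottle=0)
for n in ["scene","top"]:
    im,d=read_camera(n)
    for k,z in Z.items():
        for r in pinpoint(n,k)[:4]:
            print(n,k,round(r["conf"],2),np.round(r["uv"],1),np.round(at_z(n,r["uv"],z),3))
    m=cv2.resize(im[170:250,150:290] if n=="top" else im[150:270,210:400],None,fx=4,fy=4,interpolation=cv2.INTER_CUBIC)
    cv2.imwrite(f"pics/crop_{n}.png",m[:,:,::-1])
E
```

```text
scene keeper_hinge 0.57 [394.6 197.2] [0.275 0.35  0.103]
scene keeper_hinge 0.55 [285.  254.9] [0.672 0.23  0.103]
scene keeper_hinge 0.54 [325.3 217.5] [0.487 0.237 0.103]
scene keeper_hinge 0.5 [309.  185.4] [0.39  0.122 0.103]
scene keeper_knob 0.67 [267.9 236.6] [0.684 0.184 0.147]
scene keeper_knob 0.58 [299.3 171. ] [0.399 0.087 0.147]
scene keeper_knob 0.57 [302.5 193.7] [0.487 0.156 0.147]
scene keeper_knob 0.53 [326.3 216.9] [0.529 0.258 0.147]
scene free_seat 0.88 [239.8 214.3] [ 0.557 -0.024  0.012]
scene cradle 0.87 [356.4 218.8] [ 0.322  0.27  -0.   ]
scene cradle 0.77 [300.4 230.7] [0.483 0.162 0.   ]
scene cradle 0.65 [268.3 263. ] [0.648 0.164 0.   ]
scene cradle 0.59 [169.7 163. ] [ 0.498 -0.446  0.   ]
scene cup_rim 0.75 [315.7 219.1] [0.463 0.197 0.056]
scene used_stand 0.55 [174.5 183.1] [ 0.573 -0.329  0.   ]
scene free_stand 0.64 [241.  216.6] [ 0.553 -0.022  0.   ]
scene other_cup 0.9 [168.8 164.4] [ 0.587 -0.323  0.092]
scene flux_bottle 0.89 [211.8 258. ] [ 0.738  0.029 -0.   ]
top keeper_hinge 0.67 [193.5 209.7] [0.477 0.246 0.103]
top keeper_hinge 0.61 [20
[... 288 characters left out ...]
0.323 0.046 0.147]
top keeper_knob 0.44 [218.6 201.8] [0.499 0.157 0.147]
top free_seat 0.65 [270.7 196. ] [ 0.547 -0.017  0.012]
top cradle 0.92 [248.7 256.3] [0.329 0.057 0.   ]
top cradle 0.8 [188.  255.6] [0.327 0.274 0.   ]
top cradle 0.59 [226.1 170.5] [0.641 0.149 0.   ]
top cradle 0.57 [221.7 212.9] [0.483 0.159 0.   ]
top cup 0.79 [231.3 211.7] [0.477 0.119 0.076]
top cup 0.3 [360.1 185. ] [ 0.58  -0.328  0.076]
top cup_rim 0.59 [212.2 213.4] [0.472 0.187 0.056]
top used_stand 0.62 [356.7 192.9] [ 0.567 -0.332  0.   ]
top free_stand 0.91 [273.6 196.2] [ 0.549 -0.028  0.   ]
top other_cup 0.77 [359.3 185.3] [ 0.576 -0.321  0.092]
top flux_bottle 0.74 [256.5 144. ] [0.746 0.039 0.   ]
```

View pics/crop_scene.png

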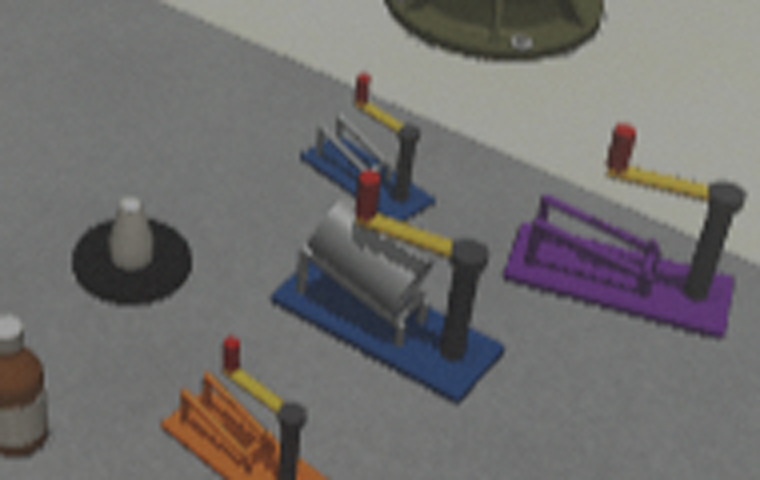

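The crop confirms it: the large blue cradle holds the steel cup, with the red knob at crop (370,195) and post at (463,300). Now the refined geometry.

```bash
python3 - <<'E'
from h import *
for n in ["scene","top"]:
    im,d=read_camera(n); P=cloud(n,d); hsv=cv2.cvtColor(im,cv2.COLOR_RGB2HSV).astype(int)
    H,S,V=hsv[...,0],hsv[...,1],hsv[...,2]
    box=(P[...,0]>.4)&(P[...,0]<.56)&(P[...,1]>.05)&(P[...,1]<.30)&(d>0)
    red=box&((H<8)|(H>172))&(S>150); yel=box&(H>18)&(H<35)&(S>120); blue=box&(H>100)&(H<125)&(S>120)
    for nm,m in [("red",red),("yel",yel),("blue",blue)]:
        q=P[m]; 
        if len(q): print(n,nm,len(q),np.round(np.median(q,0),4),np.round(np.percentile(q,[3,97],0),3).tolist())
        if nm=="blue":
            r=cv2.minAreaRect(q[(q[:,2]<.02),:2].astype(np.float32)); print("rect",r)
    t=box&(P[...,2]>.137); print("knobtop",np.round(P[t].mean(0),4),t.sum())
    t=box&(P[...,2]>.097)&(P[...,2]<.118)&~red&~yel; print("posttop",np.round(P[t].mean(0),4),t.sum())
    t=box&(P[...,2]>.06)&(P[...,2]<.10)&(S<60)&(P[...,1]<.21); print("cup",np.round(np.percentile(P[t],[2,50,98],0),4).tolist(),t.sum())
    st=(abs(P[...,0]-.553)<.07)&(abs(P[...,1]+.022)<.07)&(d>0)
    t=st&(V<50)&(P[...,2]<.03); q=P[t]; print("disc",(np.percentile(q,1,0)+np.percentile(q,99,0))/2,q[:,2].mean()); 
    print(" circ",cv2.minEnclosingCircle(q[:,:2].astype(np.float32)))
    t=st&(P[...,2]>.05); print("peg",P[t].mean(0),t.sum())
E
```

```text
scene red 13 [0.4878 0.1554 0.1464] [[0.484, 0.151, 0.144], [0.496, 0.162, 0.147]]
scene yel 78 [0.4856 0.1912 0.1103] [[0.477, 0.162, 0.108], [0.495, 0.22, 0.113]]
scene blue 368 [0.4963 0.2141 0.0095] [[0.449, 0.099, 0.007], [0.51, 0.259, 0.012]]
rect ((0.4787963628768921, 0.178153857588768), (0.06695439666509628, 0.16574031114578247), 0.33091866970062256)
knobtop [0.4915 0.1567 0.1441] 26
posttop [0.4832 0.2059 0.1084] 122
cup [[0.4652, 0.1231, 0.062], [0.4942, 0.1618, 0.0804], [0.5039, 0.1998, 0.0986]] 378
disc [ 0.55122739 -0.01825722  0.01020787] 0.011193081830225056
 circ ((0.5469202995300293, -0.01906854659318924), 0.04995718225836754)
peg [ 0.55217206 -0.01614631  0.05960683] 42
top red 19 [0.4873 0.1549 0.1472] [[0.481, 0.148, -0.001], [0.517, 0.176, 0.152]]
top yel 82 [0.4825 0.1925 0.112 ] [[0.475, 0.165, 0.034], [0.501, 0.223, 0.118]]
top blue 359 [0.4568 0.1948 0.0114] [[0.444, 0.096, 0.005], [0.508, 0.255, 0.04]]
rect ((0.4772194027900696, 0.17853569984436035), (0.06750596314668655, 0.167128324508667), 1.1752667427062988)
knobtop [0.4871 0.1539 0.1475] 19
posttop [0.4756 0.1781 0.1063] 96
cup [[0.4509, 0.1134, 0.0647], [0.4678, 0.1492, 0.0858], [0.4988, 0.197, 0.0992]] 280
disc [ 0.54726229 -0.01858887  0.013606  ] 0.013353309034619109
 circ ((0.5480653047561646, -0.01965554803609848), 0.04731139913201332)
peg [ 0.54495258 -0.02115892  0.0615757 ] 39
```

View pics/crop_top.png

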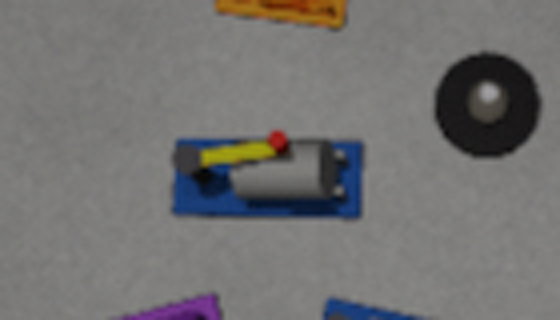

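```bash
cat >> h.py <<'E'
from scipy.spatial.transform import Rotation as R
def shift(*tg):
    o=get_obs(); Rm=R.from_euler('xyz',o["tool_rot"],degrees=True)
    for x,y,z,yaw in tg:
        s=Rm.inv().apply(np.array([x,y,z])-o["tool_pos"]); t=-((yaw-o["tool_rot"][2]+180)%360-180)
        print(np.round(s,4),round(t,1))
def st():
    o=get_obs(); print(o["time_s"],np.round(o["tool_pos"],4),np.round(o["tool_rot"],1),np.round(o["force"],1),round(o["grip_width"],4),np.round(o["qpos"],0))
E
python3 - <<'E'
from h import *
shift((.5,-.3,.21,35),(.487,.155,.2,45))
E
```

```text
[ 0.3194 -0.1622  0.0126] -9.2
[ 0.5059 -0.5774  0.0225] -19.2
```

>>> drive_tool(
  moves="0.04 -0.02 0.002 -2 1; 0.08 -0.04 0.004 -4 1; 0.12 -0.06 0.006 -5 1; 0.16 -0.08 0.008 -6 1; 0.2 -0.1 0.009 -7 1; 0.24 -0.12 0.01 -8 1; 0.28 -0.14 0.012 -9 1; 0.32 -0.162 0.0126 -9.2 1",
)

```text
time_s: 2.1
tool_pos: [0.5015, -0.2985, 0.21]
tool_rot: [180.0, 0.0, 35.0]
force: [1.5, -0.3, -0.5]
grip_width: 0.0867
```

```bash
python3 - <<'E'
from h import *
st(); shift((.487,.155,.2,45))
E
```

```text
2.1 [ 0.5015 -0.2985  0.21  ] [180.   0.  35.] [ 1.5 -0.3 -0.5] 0.0867 [ 44.  12. -18.  93.   4.  75. -30.]
[ 0.2485 -0.3797  0.0098] -10.0
```

>>> drive_tool(
  moves="0.03 -0.046 0.001 -2 1; 0.06 -0.092 0.002 -4 1; 0.09 -0.138 0.003 -5 1; 0.12 -0.184 0.004 -6 1; 0.15 -0.23 0.006 -7 1; 0.185 -0.28 0.007 -8 1; 0.215 -0.33 0.008 -9 1; 0.2485 -0.3797 0.0098 -10 1",
)

```text
time_s: 2.9
tool_pos: [0.4875, 0.1017, 0.2019]
tool_rot: [179.9, -0.0, 45.1]
force: [0.9, 0.1, -0.5]
grip_width: 0.0869
```

```bash
python3 - <<'E'
from h import *
st(); shift((.487,.155,.122,45))
im,d=read_camera("scene"); m=cv2.resize(im[130:250,220:380],None,fx=4,fy=4); cv2.imwrite("pics/a.png",m[:,:,::-1])
E
```

```text
2.9 [0.4875 0.1017 0.2019] [179.9  -0.   45.1] [ 0.9  0.1 -0.5] 0.0869 [ 22.   2. -38. 105.   1.  73. -61.]
[ 0.0373 -0.0381  0.0799] 0.1
```

View pics/a.png

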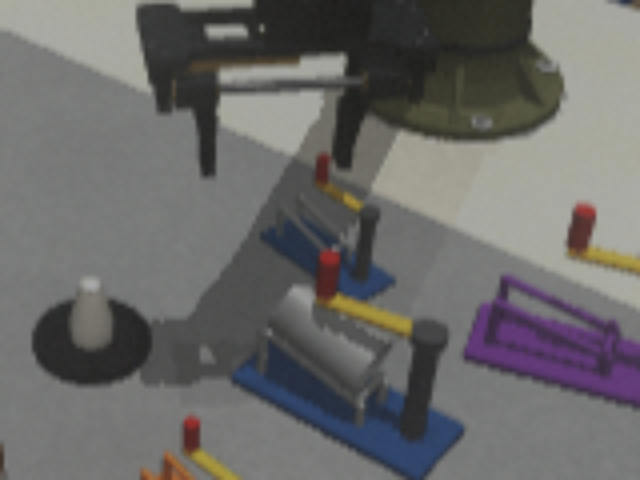

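Gripper is short of the knob (crop 328,275), nothing in the way. Go over it and descend.

>>> drive_tool(
  moves="0.02 -0.02 0 0 1; 0.0373 -0.0381 0 0 1; 0.0373 -0.0381 0.02 0 1; 0.0373 -0.0381 0.045 0 1; 0.0373 -0.0381 0.065 0 1; 0.0373 -0.0381 0.08 0 1; 0.0373 -0.0381 0.08 0 1; 0.0373 -0.0381 0.08 0 1",
)

```text
time_s: 3.75
tool_pos: [0.4876, 0.1532, 0.1219]
tool_rot: [180.0, -0.0, 45.0]
force: [-0.0, 1.7, 0.4]
grip_width: 0.0871
```

>>> drive_tool(
  moves="0 0 0 0 -1; 0 0 0 0 -1; 0 0 0 0 -1; 0 0 0 0 -1; 0 0 0 0 -1; 0 0 0 0 -1; 0 0 0 0 -1; 0 0 0 0 -1",
  grip_force=10,
)

```text
time_s: 4.55
tool_pos: [0.4872, 0.1531, 0.1214]
tool_rot: [-180.0, 0.0, 45.0]
force: [-0.2, 0.7, 0.2]
grip_width: 0.0307
```

```bash
python3 - <<'E'
from h import *
st(); o=get_obs()["tool_pos"]; h=np.array([.478,.2343])
a0=np.degrees(np.arctan2(o[0]-h[0],h[1]-o[1])); r=np.hypot(*(o[:2]-h)); print(a0,r)
shift(*[(h[0]+.08*np.sin(np.radians(a)),h[1]-.08*np.cos(np.radians(a)),o[2],45) for a in np.linspace(a0,98,17)[1:]])
E
```

```text
4.55 [0.4872 0.1531 0.1214] [-180.    0.   45.] [-0.2  0.7  0.2] 0.0307 [ 17.   9. -40. 109.   6.  65. -71.]
6.463670921402552 0.0816975326710957
[ 0.0075  0.0033 -0.    ] 0.0
[ 0.0145  0.0073 -0.    ] 0.0
[ 0.0217  0.0106 -0.    ] 0.0
[ 0.0293  0.0131 -0.    ] 0.0
[ 0.0371  0.0149 -0.    ] 0.0
[ 0.045   0.0159 -0.    ] 0.0
[ 0.053   0.0161 -0.    ] 0.0
[ 0.061   0.0155 -0.    ] 0.0
[ 0.0688  0.0141 -0.    ] 0.0
[ 0.0765  0.0119 -0.    ] 0.0
[ 0.0839  0.009  -0.    ] 0.0
[ 0.091   0.0053 -0.    ] 0.0
[ 0.0977  0.001  -0.    ] 0.0
[ 0.104 -0.004 -0.   ] 0.0
[ 0.1097 -0.0096 -0.    ] 0.0
[ 0.1148 -0.0157 -0.    ] 0.0
```

Fingers still closing (30.7 mm); finish, then swing.

>>> drive_tool(
  moves="0 0 0 0 -1; 0 0 0 0 -1; 0 0 0 0 -1; 0 0 0 0 -1; 0.0075 0.0033 0 0 -1; 0.0145 0.0073 0 0 -1; 0.0217 0.0106 0 0 -1; 0.0293 0.0131 0 0 -1",
)

```text
time_s: 5.35
tool_pos: [0.5176, 0.1652, 0.1214]
tool_rot: [-179.9, 0.0, 45.0]
force: [-2.8, 0.8, 2.0]
grip_width: 0.0157
```

```bash
python3 - <<'E'
from h import *
st(); o=get_obs()["tool_pos"]; h=np.array([.478,.2343])
shift(*[(h[0]+.08*np.sin(np.radians(a)),h[1]-.08*np.cos(np.radians(a)),o[2],45) for a in np.linspace(6.46,98,17)[5:]])
E
```

```text
5.35 [0.5176 0.1652 0.1214] [-179.9    0.    45. ] [-2.8  0.8  2. ] 0.0157 [ 15.  13. -40. 104.   9.  66. -73.]
[ 0.007   0.0019 -0.    ] 0.0
[ 0.0149  0.0029 -0.    ] 0.0
[ 0.0229  0.0031 -0.    ] 0.0
[ 0.0309  0.0025 -0.    ] 0.0
[ 0.0387  0.0011 -0.    ] 0.0
[ 0.0464 -0.001  -0.    ] 0.0
[ 0.0538 -0.004  -0.    ] 0.0
[ 0.0609 -0.0076 -0.    ] 0.0
[ 0.0676 -0.012  -0.    ] 0.0
[ 0.0739 -0.0169 -0.    ] 0.0
[ 0.0796 -0.0225 -0.    ] 0.0
[ 0.0847 -0.0287  0.    ] 0.0
```

Knob is held (15.7 mm wide).

>>> drive_tool(
  moves="0.007 0.002 0 0 -1; 0.015 0.003 0 0 -1; 0.023 0.003 0 0 -1; 0.031 0.0025 0 0 -1; 0.039 0.001 0 0 -1; 0.0465 -0.001 0 0 -1; 0.054 -0.004 0 0 -1; 0.061 -0.0075 0 0 -1",
)

```text
time_s: 6.15
tool_pos: [0.5502, 0.2156, 0.1209]
tool_rot: [-179.6, 0.4, 45.2]
force: [-15.8, 0.9, 7.6]
grip_width: 0.0155
```

>>> drive_tool(
  moves="0.0067 -0.0044 0 0 -1; 0.013 -0.0093 0 0 -1; 0.0187 -0.015 0 0 -1; 0.0238 -0.0212 0 0 -1; 0.0238 -0.0212 0 0 -1; 0.0238 -0.0212 0 0 -1; 0.0238 -0.0212 0 0 -1; 0.0238 -0.0212 0 0 -1",
)

```text
time_s: 6.95
tool_pos: [0.5565, 0.2374, 0.1195]
tool_rot: [179.7, 0.7, 44.8]
force: [-4.9, -12.0, 1.8]
grip_width: 0.0156
```

```bash
python3 - <<'E'
from h import *
st(); o=get_obs()["tool_pos"]; print(np.degrees(np.arctan2(o[0]-.478,.2343-o[1])))
E
```

```text
6.95 [0.5565 0.2374 0.1195] [179.7   0.7  44.8] [ -4.9 -12.    1.8] 0.0156 [  6.  22. -40.  95.  15.  69. -82.]
92.28000714842595
```

Stop reached (pushback -12 N in y). Open and retreat upward.

>>> drive_tool(
  moves="0 0 0 0 1; 0 0 0 0 1; 0 0 0 0 1; 0 0 0 0 1; 0 0 0 0 1; 0 0 0 0 1; 0 0 0 0 1; 0 0 0 0 1",
)

```text
time_s: 7.75
tool_pos: [0.5568, 0.245, 0.1215]
tool_rot: [180.0, -0.0, 45.0]
force: [1.0, 0.0, -0.1]
grip_width: 0.0715
```

>>> drive_tool(
  moves="0 0 -0.01 0 1; 0 0 -0.03 0 1; 0 0 -0.05 0 1; 0 0 -0.07 0 1; 0 0 -0.09 0 1; 0 0 -0.09 0 1; 0 0 -0.09 0 1; 0 0 -0.09 0 1",
)

```text
time_s: 8.55
tool_pos: [0.5564, 0.2445, 0.2106]
tool_rot: [-180.0, 0.1, 45.0]
force: [-1.3, -0.4, 0.1]
grip_width: 0.087
```

```bash
python3 - <<'E'
from h import *
st()
shift((.478,.135,.2,90),(.478,.135,.0505,90))
for n in ["top","scene"]:
    im,d=read_camera(n); P=cloud(n,d); hsv=cv2.cvtColor(im,cv2.COLOR_RGB2HSV).astype(int);H,S=hsv[...,0],hsv[...,1]
    b=(P[...,0]>.4)&(P[...,0]<.6)&(P[...,1]>.05)&(P[...,1]<.30)&(P[...,2]>.13)&(P[...,2]<.16)&((H<8)|(H>172))&(S>150)
    print(n,"knob",np.median(P[b],0),b.sum())
    t=(P[...,0]>.42)&(P[...,0]<.54)&(P[...,1]>.07)&(P[...,1]<.225)&(P[...,2]>.05)&(P[...,2]<.12)
    q=P[t]; print(n,t.sum(),np.round(np.percentile(q,[1,50,99],0),4).tolist())
    if n=="top": # ridge line: z vs y near axis
        for y in np.arange(.115,.205,.01):
            s=q[abs(q[:,1]-y)<.005]
            if len(s): print(round(y,3),round(s[:,2].max(),4),np.round(np.percentile(s[:,0],[2,98]),4))
im,d=read_camera("scene")
m=cv2.resize(im[130:250,220:380],None,fx=4,fy=4); cv2.imwrite("pics/b.png",m[:,:,::-1])
E
```

```text
8.55 [0.5564 0.2445 0.2106] [-1.8e+02  1.0e-01  4.5e+01] [-1.3 -0.4  0.1] 0.087 [  7.  18. -41.  89.  12.  77. -80.]
[-0.1328  0.022   0.0108] -45.0
[-0.1326  0.022   0.1603] -45.0
top knob [nan nan nan] 0
top 60 [[0.4581, 0.1038, 0.0516], [0.4872, 0.1167, 0.0791], [0.4997, 0.1354, 0.1027]]
0.115 0.0908 [0.468  0.4988]
0.125 0.1034 [0.4776 0.4979]
0.135 0.0893 [0.4946 0.4997]
scene knob [0.55793963 0.2382752  0.14644434] 12
scene 452 [[0.4588, 0.1134, 0.0508], [0.4939, 0.1621, 0.0803], [0.5037, 0.2229, 0.1038]]
  return _methods._mean(a, axis=axis, dtype=dtype,
  ret = um.true_divide(
```

View pics/b.png

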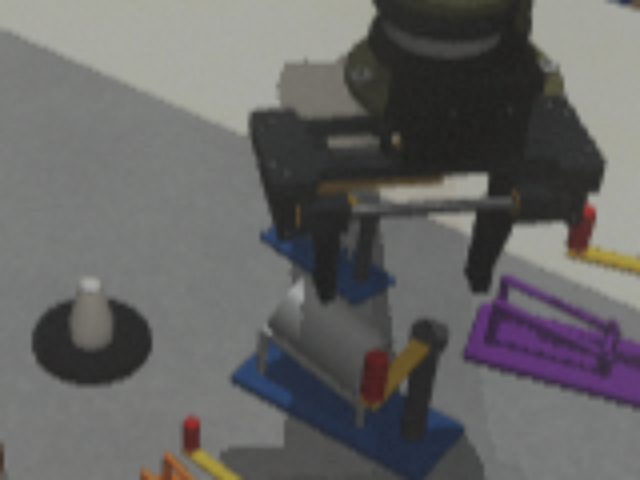

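Keeper at the stop: knob (crop 375,375) → (0.558, 0.238), as predicted. Now go to the cup, gripping about 20 mm from the bottom; the interface cannot tilt the tool, so I'll pivot the cup between the pads.

>>> drive_tool(
  moves="-0.03 0.005 0.005 -8 1; -0.06 0.01 0.01 -16 1; -0.095 0.015 0.01 -24 1; -0.1315 0.0206 0.01 -32 1; -0.1315 0.0206 0.01 -40 1; -0.1315 0.0206 0.01 -45 1; -0.1315 0.0206 0.01 -45 1; -0.1315 0.0206 0.03 -45 1",
)

```text
time_s: 9.5
tool_pos: [0.4802, 0.1379, 0.1832]
tool_rot: [179.7, -0.0, 89.9]
force: [0.1, 0.6, 0.3]
grip_width: 0.0871
```

```bash
python3 - <<'E'
from h import *
st(); shift((.478,.137,.052,90))
E
```

```text
9.5 [0.4802 0.1379 0.1832] [179.7  -0.   89.9] [0.1 0.6 0.3] 0.0871 [ 24.   4. -44. 106.   3.  71. -21.]
[-0.001  -0.0028  0.1312] -0.1
```

>>> drive_tool(
  moves="-0.001 -0.002 0.02 0 1; -0.001 -0.002 0.045 0 1; -0.001 -0.002 0.07 0 1; -0.001 -0.002 0.095 0 1; -0.001 -0.002 0.115 0 1; -0.001 -0.002 0.13 0 1; -0.001 -0.002 0.13 0 1; -0.001 -0.002 0.13 0 -1",
  grip_force=4,
)

```text
time_s: 10.3
tool_pos: [0.4767, 0.1367, 0.0517]
tool_rot: [-180.0, -0.0, 90.0]
force: [0.1, -0.2, 0.8]
grip_width: 0.0838
```

>>> drive_tool(
  moves="0 0 0 0 -1; 0 0 0 0 -1; 0 0 0 0 -1; 0 0 0 0 -1; 0 0 0 0 -1; 0 0 0 0 -1; 0 0 0 0 -1; 0 0 0 0 -1",
)

```text
time_s: 11.1
tool_pos: [0.4759, 0.1362, 0.0516]
tool_rot: [-179.9, 0.0, 90.0]
force: [-4.0, 0.0, 5.6]
grip_width: 0.0528
```

>>> drive_tool(
  moves="0 0 -0.004 0 -1; 0 0 -0.012 0 -1; 0 0 -0.024 0 -1; 0 0 -0.04 0 -1; 0 0 -0.06 0 -1; 0 0 -0.08 0 -1; 0 0 -0.1 0 -1; 0 0 -0.11 0 -1",
)

```text
time_s: 11.9
tool_pos: [0.4777, 0.1368, 0.1641]
tool_rot: [179.8, -0.0, 90.0]
force: [0.9, -0.0, -2.7]
grip_width: 0.053
```

```bash
python3 - <<'E'
from h import *
st()
im,d=read_camera("scene")
m=cv2.resize(im[100:250,200:400],None,fx=4,fy=4); cv2.imwrite("pics/c.png",m[:,:,::-1])
E
```

```text
11.9 [0.4777 0.1368 0.1641] [179.8  -0.   90. ] [ 0.9 -0.  -2.7] 0.053 [ 24.   4. -45. 108.   3.  69. -22.]
```

View pics/c.png

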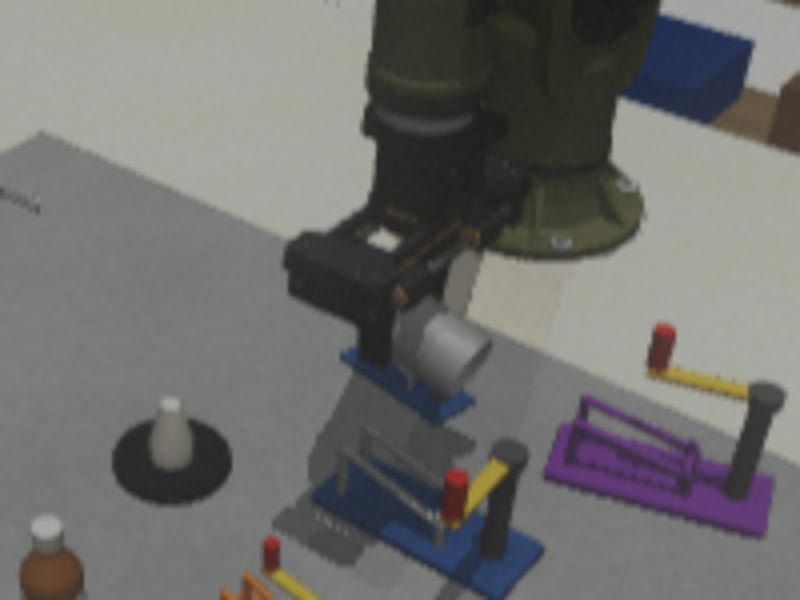

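Cup is held (crop 440,345), clear of the cradle, mouth still dipping slightly and keeper still out at (455,495). Plan: bring it to the -y side of the peg, catch the lower rim on the peg and pull it upright by moving +y, pivoting in the pads, which leads straight into the insertion.

>>> drive_tool(
  moves="-0.01 0.003 0 0 -1; -0.035 0.01 -0.005 0 -1; -0.075 0.022 -0.005 0 -1; -0.115 0.034 -0.005 0 -1; -0.155 0.046 -0.005 0 -1; -0.195 0.058 -0.005 0 -1; -0.225 0.066 -0.005 0 -1; -0.245 0.071 -0.005 0 -1",
)

```text
time_s: 12.75
tool_pos: [0.5468, -0.1127, 0.1647]
tool_rot: [-179.8, 0.0, 89.8]
force: [0.0, 0.2, -2.3]
grip_width: 0.053
```

```bash
python3 - <<'E'
from h import *
st(); o=get_obs()["tool_pos"]; G=o+[0,0,.019]
im,d=read_camera("scene"); P=cloud("scene",d)-G
S=cv2.cvtColor(im,cv2.COLOR_RGB2HSV)[...,1]
t=(abs(P[...,0])<.03)&(P[...,1]>.015)&(P[...,1]<.09)&(abs(P[...,2])<.08); q=P[t]
print(t.sum(),np.round(np.percentile(q,[1,99],0),3).tolist())
for y in np.arange(.015,.09,.007):
    s=q[abs(q[:,1]-y)<.0035]
    if len(s): print(round(y,3),round(s[:,2].max(),4),round(s[:,2].min(),4),len(s))
m=cv2.resize(im[110:240,150:330],None,fx=4,fy=4); cv2.imwrite("pics/d.png",m[:,:,::-1])
E
```

```text
12.75 [ 0.5468 -0.1127  0.1647] [-179.8    0.    89.8] [ 0.   0.2 -2.3] 0.053 [ 38.  12. -33. 100.   7.  70.   3.]
425 [[-0.03, 0.016, -0.038], [0.028, 0.065, 0.079]]
0.015 0.0687 -0.0107 22
0.022 0.0794 -0.0158 51
0.029 0.0799 -0.0192 64
0.036 0.0757 -0.0372 78
0.043 0.0165 -0.0371 64
0.05 0.0146 -0.04 69
0.057 0.0126 -0.038 52
0.064 0.0097 -0.0094 25
```

View pics/d.png

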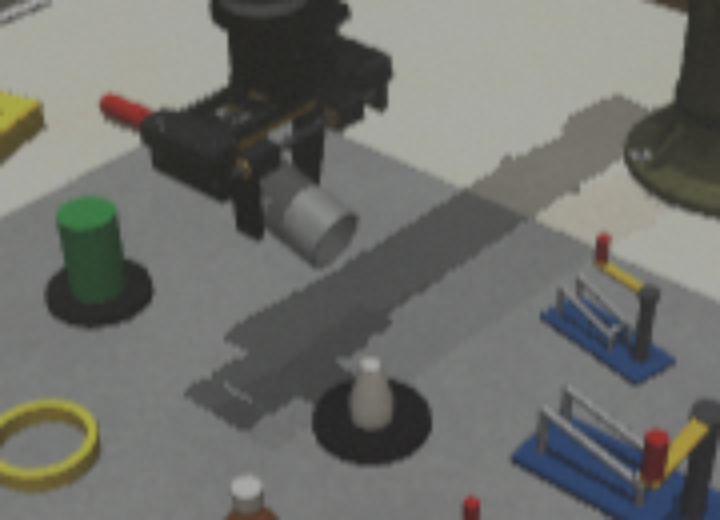

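Cup rim at +65 mm, +10 mm from the grasp: exactly 15° dip, 20 mm grip. Descend beside the peg.

>>> drive_tool(
  moves="0 0 0.005 0 -1; 0 0 0.02 0 -1; 0 0 0.04 0 -1; 0 0 0.06 0 -1; 0 0 0.08 0 -1; 0 0 0.093 0 -1; 0 0 0.093 0 -1; 0 0 0.093 0 -1",
)

```text
time_s: 13.6
tool_pos: [0.5476, -0.1078, 0.0735]
tool_rot: [-180.0, -0.0, 90.1]
force: [0.3, -0.6, -1.3]
grip_width: 0.0526
```

```bash
python3 - <<'E'
from h import *
st()
shift((.548,-.084,.0716,90),(.548,-.07,.0835,90),(.548,-.055,.092,90),(.548,-.0385,.096,90),(.548,-.0214,.096,90),(.548,-.003,.091,90))
E
```

```text
13.6 [ 0.5476 -0.1078  0.0735] [-180.    -0.    90.1] [ 0.3 -0.6 -1.3] 0.0526 [ 36.  17. -32. 105.  10.  61.   0.]
[0.0238 0.0004 0.0019] 0.1
[ 0.0378  0.0004 -0.01  ] 0.1
[ 0.0528  0.0005 -0.0185] 0.1
[ 0.0693  0.0005 -0.0225] 0.1
[ 0.0864  0.0005 -0.0225] 0.1
[ 0.1048  0.0006 -0.0175] 0.1
```

Move in two calls along the arc, checking between.

>>> drive_tool(
  moves="0.012 0 0.001 0 -1; 0.0238 0 0.001 0 -1; 0.031 0 -0.005 0 -1; 0.038 0 -0.01 0 -1; 0.045 0 -0.0145 0 -1; 0.053 0 -0.0185 0 -1; 0.053 0 -0.0185 0 -1; 0.053 0 -0.0185 0 -1",
)

```text
time_s: 14.4
tool_pos: [0.5475, -0.0553, 0.092]
tool_rot: [-180.0, -0.0, 90.1]
force: [-0.3, -0.2, -1.6]
grip_width: 0.0528
```

```bash
python3 - <<'E'
from h import *
st(); G=get_obs()["tool_pos"]+[0,0,.019]
im,d=read_camera("scene"); P=cloud("scene",d)-G
m=cv2.resize(im[110:240,150:330],None,fx=4,fy=4); cv2.imwrite("pics/e.png",m[:,:,::-1])
E
```

```text
14.4 [ 0.5475 -0.0553  0.092 ] [-180.    -0.    90.1] [-0.3 -0.2 -1.6] 0.0528 [ 33.  15. -34. 105.  10.  62.  -4.]
```

View pics/e.png

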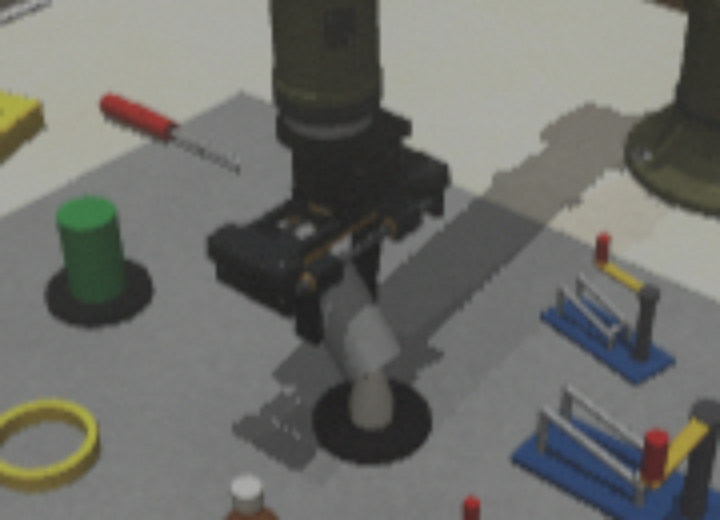

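The cup pivots as planned: now ~45°, peg tip in its mouth (370,375). Continue the arc.

>>> drive_tool(
  moves="0.008 0 -0.002 0 -1; 0.0165 0 -0.004 0 -1; 0.025 0 -0.004 0 -1; 0.034 0 -0.004 0 -1; 0.043 0 -0.001 0 -1; 0.051 0 0.001 0 -1; 0.051 0 0.001 0 -1; 0.051 0 0.001 0 -1",
)

```text
time_s: 15.25
tool_pos: [0.5475, -0.0042, 0.0909]
tool_rot: [-180.0, -0.0, 90.1]
force: [0.4, 0.5, -1.4]
grip_width: 0.053
```

```bash
python3 - <<'E'
from h import *
st()
im,d=read_camera("scene"); P=cloud("scene",d); G=get_obs()["tool_pos"]+[0,0,.019]
m=cv2.resize(im[130:230,190:310],None,fx=6,fy=6); cv2.imwrite("pics/f.png",m[:,:,::-1])
E
```

```text
15.25 [ 0.5475 -0.0042  0.0909] [-180.    -0.    90.1] [ 0.4  0.5 -1.4] 0.053 [ 29.  15. -36. 106.  10.  62. -10.]
```

View pics/f.png

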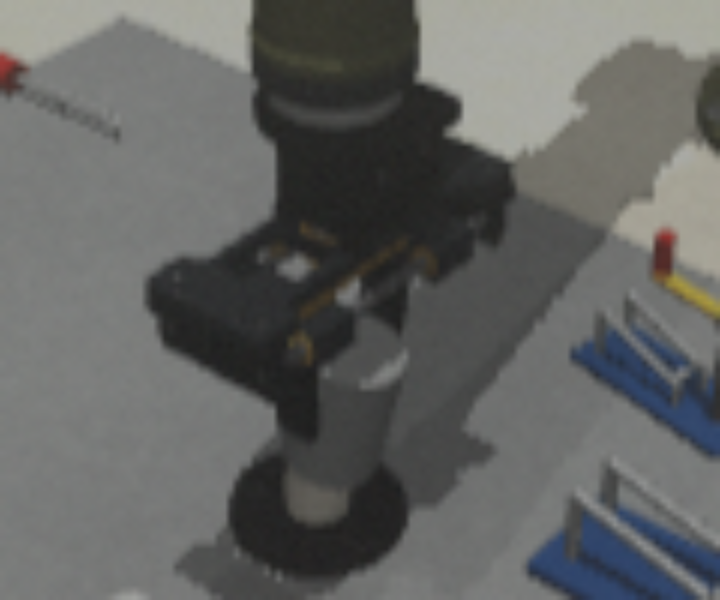

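Cup is nearly upright with the peg inside (315,500). Centre over the peg and lower.

>>> drive_tool(
  moves="-0.006 0.0005 0.002 0 -1; -0.0155 0.0005 0.006 0 -1; -0.0155 0.0005 0.012 0 -1; -0.0155 0.0005 0.018 0 -1; -0.0155 0.0005 0.024 0 -1; -0.0155 0.0005 0.03 0 -1; -0.0155 0.0005 0.034 0 -1; -0.0155 0.0005 0.034 0 -1",
)

```text
time_s: 16.1
tool_pos: [0.5474, -0.02, 0.0562]
tool_rot: [-179.9, -0.0, 90.1]
force: [-0.9, -0.7, -1.3]
grip_width: 0.0524
```

>>> drive_tool(
  moves="0 0 0.001 0 -1; 0 0 0.002 0 -1; 0 0 0.003 0 -1; 0 0 0.004 0 -1; 0 0 0.005 0 -1; 0 0 0.006 0 -1; 0 0 0.006 0 -1; 0 0 0.006 0 -1",
)

```text
time_s: 16.9
tool_pos: [0.549, -0.0212, 0.0521]
tool_rot: [179.9, 0.1, 90.0]
force: [-0.4, -2.2, 4.7]
grip_width: 0.0529
```

```bash
python3 - <<'E'
from h import *
st()
im,d=read_camera("scene"); P=cloud("scene",d)
t=(abs(P[...,0]-.55)<.05)&(abs(P[...,1]+.02)<.05)&(P[...,2]>.08)&(P[...,2]<.105); 
q=P[t&(P[...,1]>-.008)]; print(np.median(q,0),len(q),np.round(np.percentile(q[:,2],[5,50,95]),4))
m=cv2.resize(im[130:230,190:310],None,fx=6,fy=6); cv2.imwrite("pics/g.png",m[:,:,::-1])
E
```

```text
16.9 [ 0.549  -0.0212  0.0521] [1.799e+02 1.000e-01 9.000e+01] [-0.4 -2.2  4.7] 0.0529 [ 30.  18. -35. 107.  12.  58. -10.]
[0.5566399  0.00150817 0.09141179] 95 [0.0819 0.0914 0.0954]
```

View pics/g.png

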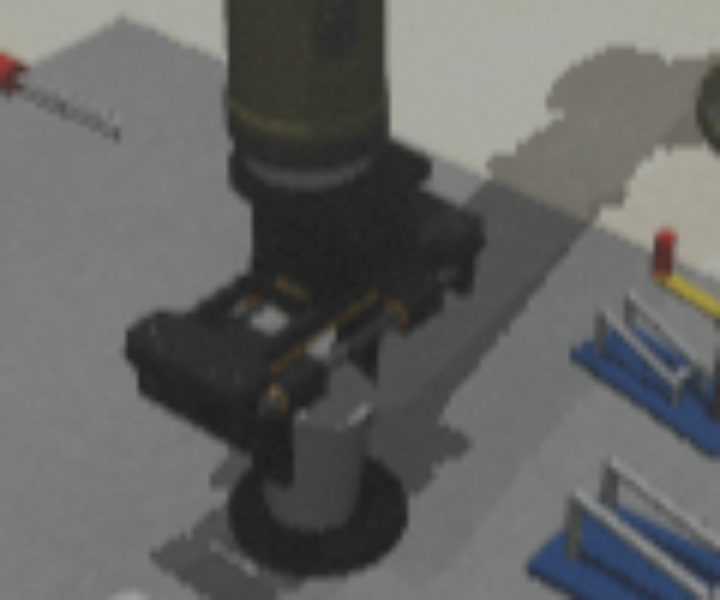

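Cup is at the base with contact force 4.7 N; press a few mm more so the rim sits flat before release, and check the top face's tilt.

>>> drive_tool(
  moves="0 0 0.001 0 -1; 0 0 0.002 0 -1; 0 0 0.003 0 -1; 0 0 0.004 0 -1; 0 0 0.004 0 -1; 0 0 0.004 0 -1; 0 0 0.004 0 -1; 0 0 0.004 0 -1",
)

```text
time_s: 17.75
tool_pos: [0.549, -0.0211, 0.048]
tool_rot: [179.9, 0.1, 90.0]
force: [-0.6, -3.0, 5.8]
grip_width: 0.053
```

```bash
python3 - <<'E'
from h import *
st()
im,d=read_camera("scene"); P=cloud("scene",d)
t=(abs(P[...,0]-.549)<.03)&(abs(P[...,1]+.02)<.03)&(P[...,2]>.015)&(P[...,2]<.105)
q=P[t]
for z in np.arange(.015,.1,.01):
    s=q[abs(q[:,2]-z)<.005]
    if len(s)>5: print(round(z,3),len(s),np.round(s.max(0),4))
s=q[(q[:,2]>.088)]; print(len(s),np.round(np.percentile(s,[0,10,50,90,100],0),4).tolist())
A=np.c_[s[:,:2]-[.549,-.02],np.ones(len(s))]; print(np.linalg.lstsq(A,s[:,2],rcond=None)[0])
E
```

```text
17.75 [ 0.549  -0.0211  0.048 ] [1.799e+02 1.000e-01 9.000e+01] [-0.6 -3.   5.8] 0.053 [ 29.  18. -34. 108.  12.  58. -10.]
0.015 18 [0.5766 0.0052 0.0198]
0.025 38 [0.5766 0.0052 0.0299]
0.035 28 [0.5768 0.0058 0.0398]
0.045 27 [0.579  0.0066 0.0498]
0.055 25 [0.5783 0.0082 0.0596]
0.065 30 [0.5778 0.0086 0.07  ]
0.075 29 [0.5787 0.0096 0.08  ]
0.085 29 [0.5786 0.0096 0.09  ]
0.095 73 [0.5744 0.0099 0.0996]
82 [[0.5193, -0.0307, 0.0885], [0.5224, -0.0149, 0.0901], [0.5424, -0.0037, 0.0924], [0.5676, 0.0065, 0.0955], [0.5744, 0.0099, 0.1049]]
[-0.03585874 -0.13324536  0.0947909 ]
```

Rim is still not flat: the wall leans ~4° toward +y. Ease the grasp toward -y while pressing.

>>> drive_tool(
  moves="-0.001 0 0 0 -1; -0.002 0 0 0 -1; -0.003 0 0 0 -1; -0.004 0 0 0 -1; -0.005 0 0 0 -1; -0.005 0 0 0 -1; -0.005 0 0 0 -1; -0.005 0 0 0 -1",
)

```text
time_s: 18.6
tool_pos: [0.5476, -0.025, 0.0466]
tool_rot: [-179.9, -0.0, 90.0]
force: [1.0, 0.1, -0.7]
grip_width: 0.0524
```

```bash
cat > tilt.py <<'E'
from h import *
st()
s=[]
for i in range(4):
    im,d=read_camera("scene"); s.append(cloud("scene",d).reshape(-1,3))
q=np.concatenate(s)
q=q[(abs(q[:,0]-.55)<.035)&(abs(q[:,1]+.02)<.05)]
# silhouette of the +y/+x wall: fit cylinder r=26 with lean
w=q[(q[:,2]>.018)&(q[:,2]<.084)&(q[:,1]>-.015)&(q[:,0]>.54)&(q[:,1]<.02)]
from scipy.optimize import least_squares
f=lambda p: np.hypot(w[:,0]-p[0]-p[2]*(w[:,2]-.012),w[:,1]-p[1]-p[3]*(w[:,2]-.012))-.026
r=least_squares(f,[.549,-.02,0,0],loss="soft_l1",f_scale=.002)
print(len(w),np.round(r.x[:2],4),"lean deg x,y",np.round(np.degrees(r.x[2:]),1),"rms",np.std(f(r.x)))
E
python3 tilt.py
```

```text
18.6 [ 0.5476 -0.025   0.0466] [-179.9   -0.    90. ] [ 1.   0.1 -0.7] 0.0524 [ 30.  18. -34. 108.  12.  58. -10.]
719 [ 0.5481 -0.0245] lean deg x,y [1.8 2.4] rms 0.002512914282064013
```

>>> drive_tool(
  moves="0 0 0.001 0 -1; 0 0 0.002 0 -1; 0 0 0.003 0 -1; 0 0 0.003 0 -1; 0 0 0.003 0 -1; 0 0 0.003 0 -1; 0 0 0.003 0 -1; 0 0 0.003 0 -1",
)

```text
time_s: 19.6
tool_pos: [0.5479, -0.0264, 0.0442]
tool_rot: [-180.0, 0.1, 90.0]
force: [-2.2, -3.5, 5.1]
grip_width: 0.0527
```

```bash
cat >> tilt.py <<'E'
q=np.concatenate(s); c=np.array([.574,-.330])
w=q[(abs(q[:,0]-c[0])<.035)&(abs(q[:,1]-c[1])<.04)&(q[:,2]>.018)&(q[:,2]<.084)&(q[:,1]>c[1]+.005)&(q[:,0]>c[0]-.009)]
r=least_squares(f,[*c,0,0],loss="soft_l1",f_scale=.002)
print("green",len(w),np.round(r.x[:2],4),"lean",np.round(np.degrees(r.x[2:]),1))
E
python3 tilt.py
```

```text
19.6 [ 0.5479 -0.0264  0.0442] [-1.8e+02  1.0e-01  9.0e+01] [-2.2 -3.5  5.1] 0.0527 [ 30.  19. -34. 108.  12.  57. -10.]
691 [ 0.549  -0.0249] lean deg x,y [1.1 0.1] rms 0.0023619216356823977
green 787 [ 0.5755 -0.3244] lean [ 0.1 -0.4]
```

Lean is now ≈0° (green cup reference fit also ≈0°): the rim is flat. Unload slightly, then open.

>>> drive_tool(
  moves="0.0005 0 -0.001 0 -1; 0.001 0 -0.001 0 -1; 0.001 0 -0.001 0 -1; 0.001 0 -0.001 0 1; 0.001 0 -0.001 0 1; 0.001 0 -0.001 0 1; 0.001 0 -0.001 0 1; 0.001 0 -0.001 0 1",
)

```text
time_s: 20.6
tool_pos: [0.5482, -0.0242, 0.0451]
tool_rot: [180.0, 0.0, 90.0]
force: [0.1, -0.1, 0.1]
grip_width: 0.083
```

>>> drive_tool(
  moves="0 0 0 0 1; 0 0 0 0 1; 0 0 -0.005 0 1; 0 0 -0.02 0 1; 0 0 -0.05 0 1; 0 0 -0.09 0 1; 0 0 -0.13 0 1; 0 0 -0.15 0 1",
)

```text
time_s: 21.4
tool_pos: [0.55, -0.0237, 0.2003]
tool_rot: [179.6, 0.1, 90.1]
force: [0.9, 1.2, -1.3]
grip_width: 0.0869
```

>>> drive_tool(
  moves="-0.01 0 0 0 1; -0.03 0 0 0 1; -0.06 0 0 0 1; -0.09 0 0 0 1; -0.12 0 0 0 1; -0.14 0 0 0 1; -0.14 0 0 0 1; -0.14 0 0 0 1",
)

```text
time_s: 22.2
tool_pos: [0.5476, -0.1639, 0.1945]
tool_rot: [-179.9, -0.1, 90.0]
force: [0.1, 1.1, 0.1]
grip_width: 0.0872
```

```bash
python3 tilt.py; python3 - <<'E'
from h import *
for n in ["scene","top"]:
    im,d=read_camera(n); P=cloud(n,d)
    t=(np.hypot(P[...,0]-.548,P[...,1]+.022)<.023)&(P[...,2]>.08); q=P[t]; print(n,len(q),np.round(np.median(q,0),4))
    A=np.c_[q[:,:2]-q[:,:2].mean(0),np.ones(len(q))]; 
    if len(q)>5: print(np.degrees(np.linalg.lstsq(A,q[:,2],rcond=None)[0][:2]))
    if n=="scene": cv2.imwrite("pics/z.png",cv2.resize(im[120:260,140:380],None,fx=3,fy=3)[:,:,::-1])
E
```

```text
22.2 [ 0.5476 -0.1639  0.1945] [-1.799e+02 -1.000e-01  9.000e+01] [0.1 1.1 0.1] 0.0872 [ 41.  12. -31.  96.   6.  74.   9.]
728 [ 0.548  -0.0213] lean deg x,y [ 0.6 -0.3] rms 0.001331575623959451
green 782 [ 0.5757 -0.3247] lean [-0.3 -0.1]
scene 110 [ 0.5482 -0.0214  0.0915]
[-1.05753217 -0.79639855]
top 136 [ 0.5477 -0.0221  0.0938]
[-0.03146046  2.50218818]
```

View pics/z.png

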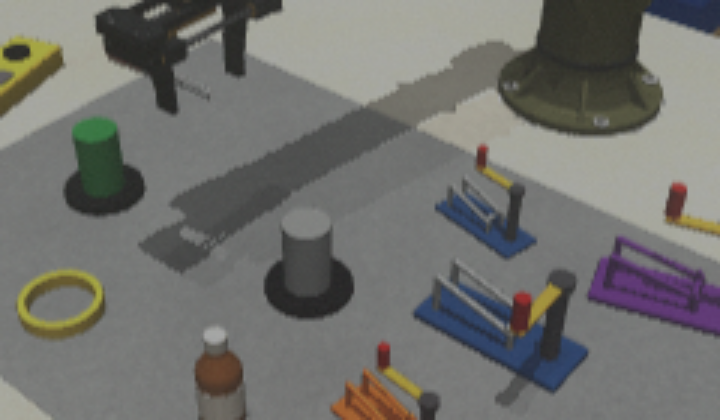

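The cup stands upright on the peg (307,250) with its top at about 92 mm. The keeper is out at its stop (522,312), the green cup and the other things are unmoved, and the gripper is clear. Handing in.

```bash
python3 -c "
from cell import *
print(sign_off())"
```

```text
the job is handed in; nothing more can be done
None
```

The job is done and handed in at about 22 s of the 56 s allowed. The steel cup is upside down on the empty peg, and the keeper arm is round at its stop.

**Keeper:** I gripped the knob and swung the arm until it pushed back with about 12 N. The camera then put the knob at (0.558, 0.238), which is where the stop should be.

**Cup:** The interface cannot tilt the tool, so I gripped the cup lightly, 20 mm from its bottom instead of the suggested 30 mm. I caught its lower rim on the peg so that it turned upright between the pads, then lowered it onto the base. It first sat with a lean of about 4°. I eased it sideways and pressed again until the lean measured about 0°, and only then let go.

**Last checks:**
- **Height:** the cup's top measured 91.5 mm in one camera and 93.8 mm in the other, against 92 mm when fully seated.
- **Position:** the cup stands within about 2 mm of my estimate of the peg's axis.
- **Lean:** the scene camera shows under 1° on the cup's wall, about the same as the green cup. The top camera's fit of the cup's top face disagreed at 2.5°; I put that down to depth noise on the small face.
- **Surroundings:** in the last picture the keeper is at its stop, the green cup and the other things in view look undisturbed, and the gripper is clear. The board was outside that picture.

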